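# Move the burnishing-wheel plate from its parking block to the lathe's dovetail

## Task

Fit the burnishing-wheel plate to the little lathe: press the red catch tab on the wooden parking block so that the plate springs loose, draw the plate out of that dovetail, and slide it into the lathe's dovetail from the open end until the lathe's sprung catch clicks up behind it and locks it there. Push gently by feel, never ramming the plate or the tabs, leave the other things on the bench where they are, and let go when it is locked.

Things in the scene. Friction and masses are not known exactly. Their poses are not given: they have to be found in the camera images.
- plate: Wheel plate, 0.26 to 0.38 kg: aluminium dovetail foot 70 mm long (x), 46 mm wide below, 28 above, 9 thick, carrying a post and ahead of it a maple wheel 36 mm across (x = 22 to 58 mm, 26 to 62 mm up). Origin: centre of the foot's underside; x points to the wheel end, which enters a dovetail first; z up. Starts locked in the parking block, origin at x = 10, z = 24 mm of the block.
- grip (a point): Where to grip the plate: in its upright aluminium post, 40 mm long (plate x), 16 mm thick (plate y; close across this), top 59 mm above the plate's underside. This point lies on the post's centre plane, 8 mm behind the plate's origin (x = -8 mm) and 40 mm above the underside. Axes as the plate's.
- park: Parking block, fixed, dark wood 176 mm long (x = -90 to 86 mm), 76 wide, an aluminium dovetail channel on top, floor 24 mm above the bench. Origin: under the channel's centre line at bench height; x = direction of sliding in, z up. A spring plunger at the far end pushes the plate to the open end (-x) with about 5 N; when the catch is pressed it throws the plate out by about 15 to 20 mm, not off.
- mouth_park (a point): Start of the parking block's rails: on the channel floor and centre line, at x = -30 mm of the block. The undercut rails run from here 102 mm in x, tops 35.5 mm above the bench, 1.6 mm clearance to the plate at each side and above. Before them is an open apron, 60 mm; the plate can be lifted off when its origin is over 36 mm before this point.
- tab_park (a point): Centre of the top of the red catch tab (22 by 20 mm) beside the parking block, at x = -27, y = +52 mm of the block, 34 mm above the bench. Pressing it straight down, 5 mm at least and 7.5 mm at most, frees the plate; spring 1 to 2 N, and 1 to 2 N of friction while the plate bears on the catch. Over 35 N on a tab or block is too hard.
- catch_park (a joint): Travel of the parking block's catch, m: 0 = up (locked or free), 0.0075 = fully pressed. It reads over about 0.003 while a plate lies over its nose.
- lathe: Small lathe, fixed: the parking block's channel again (same frame and sizes) on a dark steel bed; a cream headstock with a rocker switch, 66 mm high, 100 wide, at x = 118 to 193 mm. Its stop, plunger and catch (red tab at y = +52 mm) sit on one carriage, set anywhere over 24 mm, not reported: the plate locks with its origin between x = 10 and 34 mm. Over 30 N on the plate is ramming.
- mouth_lathe (a point): Start of the lathe's rails: on the channel floor (24 mm above the bench) and centre line, at x = -30 mm of the lathe; rails and apron as at the parking block. Both aprons have guide walls 8 mm high in the last 35 mm before this point, flaring to the open end: clearance to the plate's foot 1.3 mm a side at the rails, 9 mm at their outer ends.
- catch_lathe (a joint): Travel of the lathe's catch, m: 0 = up; over about 0.003 while the plate rides on its nose; back to 0 at the click. The nose, 5 mm high with a 25 degree ramp to the open end, is ridden over by the plate's whole length and springs up behind its tail. The plunger resists from 14 mm before home; that takes about 5 to 7 N, the slide before it 1 to 3 N; a rigid stop lies 1.8 mm past the click.
- collet: Bystander: brass collet, a ring 28 mm across, 30 mm high. Origin: centre of its underside.
- ferrule: Bystander: white phenolic ferrule, a ring 22 mm across, 26 mm high. Origin: centre of its underside.
- gauge: Bystander: aluminium tip sizing gauge, flat bar 100 by 34 by 5 mm with three holes. Origin: centre of its underside.
- wheel: Bystander: loose maple wheel lying flat, 70 mm across, 16 mm thick. Origin: centre of its underside.
- chalk: Bystander: blue chalk cube, 22 mm. Origin: centre of its underside.
- glue: Bystander: yellow bottle, 36 mm across, 75 mm high. Origin: centre of its underside.
- driver: Bystander: screwdriver lying flat, 150 mm long along its x. Origin: under its middle.
Mind the look-alikes: they are no part of the job. Of the things shaped like the plate, the aluminium one is meant. What is shaped like the park but purple or yellow is not meant.

How it is judged (in metres and radians):
On the way, in this order (a step that is already met when the one before it is completed fails the run):
1. the parking block's catch is pressed and the plate springs at least 8 mm out while still in the channel (x of plate in the frame of park between -0.06 and 0.002 m and value of joint catch_park above 0.002 m), for 0.05 s.
2. the plate is drawn right out of the parking block's rails ((x of plate in the frame of park below -0.064 m or z of plate in the frame of park above 0.04 m)).
3. the plate has entered the lathe's rails from the open end (x of plate in the frame of lathe between -0.06 and 0 m and y of plate in the frame of lathe between -0.004 and 0.004 m and z of plate in the frame of lathe below 0.028 m).
At the end, for the whole second after the job is handed in: Plate level (5 degrees) in the lathe's channel, origin within 4 mm of its centre line, 21 to 27.5 mm above the bench and at x = 8.5 to 37.5 mm of the lathe, the lathe's catch up behind it and the parking block's catch up (both under 1.5 mm), plate at rest (x of plate in the frame of lathe between 0.0085 and 0.0375 m and y of plate in the frame of lathe between -0.004 and 0.004 m and z of plate in the frame of lathe between 0.021 and 0.0275 m and angle between plate's own z axis and vertical below 0.08 rad and value of joint each of catch_lathe, catch_park below 0.0015 m and linear speed of plate below 0.01 m/s); the robot touches nothing.
It fails at once if the plate is rammed against the lathe (over 30 N while in the rails) (contact force between plate and lathe above 30 N and x of plate in the frame of lathe above -0.06 m).
It fails at once if the plate is forced in the parking block (over 30 N while in the rails) (contact force between plate and park above 30 N and x of plate in the frame of park above -0.06 m).
It fails at once if the robot presses on the parking block or its tab with over 35 N (contact force between any of the arm, the fingers and park above 35 N).
It fails at once if the robot presses on the lathe or its tab with over 35 N (contact force between any of the arm, the fingers and lathe above 35 N).
It fails at once if another thing on the bench is moved by over 15 mm (distance of any of collet, ferrule, gauge, wheel, chalk, glue, driver from where it was at the start of the episode above 0.015 m).
It also fails if it takes over 72 s, if anything falls off the work surface, if the arm or the gripper's body presses on something with over 40 N, if the wrist force passes 120 N, or if a joint passes its speed limit or range.

## Robot

A 6-joint arm with a two-finger parallel gripper is mounted at the origin on the work surface. World frame = base frame: x ahead of the robot, y to its left, z up, the work surface at z = 0. Lengths are in mm, angles in rad, forces in N, time in s.
With the tool pointing down it reaches from about 300 to 750 mm from the base axis. Payload 8.5 kg.
Tool frame: the origin (TCP) lies at the very end of the fingers, on their centre line; the grasp point (between the pads) lies 19 mm behind it (r.grasp_offset is the distance from the TCP to the grasp point, in mm); z points along the fingers, y is the line along which they close (so a half turn about z gives the same grasp; the last joint's range is limited). The gripper opens to 88 mm and grips with 3 to 60 N. Pads are 18 mm wide; open, the fingers measure 123 mm over their backs; the gripper's body (75 mm by 187 mm) begins 45 mm behind the grasp point.
Start: joints at [-1.53, 0.381, 1.297, -0, 1.464, -0.215], TCP at [139.156, -532.087, 238.748] pointing down, gripper open.
Joint ranges: [-3.11, 3.11], [-0.89, 2.33], [0.22, 2.48], [-1.42, 4.56], [0.17, 2.85], [-2.88, 2.88]. Speed limits (rad/s): [2.39, 2.39, 3.14, 3.14, 3.14, 3.14].

## Interface

Orientations are given as a rotation vector (axis times angle).
In Python, from bench import r gives the robot as it stands.
- The arm moves only by the shell command python3 -m creep 'ROWS' [OPENING] [FORCE]. ROWS is a JSON object of lists of equal length, an entry for each row: "dp": the shift along the tool's x, y, z in m, a list of three; "rotation": the turn, a rotation vector about the tool's x, y, z in rad, a list of three. A call has 1 to 12 rows; each row shifts and turns the commanded pose from where the row before left it, along the tool's axes as they then stand; what a row does not reach is not made up. A row lasts 1/12 s, in which the tool goes at most 41.7 mm and 7.16 degrees, less where a joint would pass 70% of its speed; a pose out of reach is approached as far as the arm can. A call is refused whole if a number of a shift passes 0.0417 or a number of a turn 0.125, either way. A call with a gripper value outside its range is refused whole. OPENING is the opening in per cent of the stroke, from 0 (shut) to 100 (fully open), set as the call begins (- or left out, the last holds). The fingers move at their own pace and stop on an object; FORCE is the grip in N (left out, the last holds). Time passes only in rows, so rows that do not move let the fingers close. It gives the time, the measured TCP pose, the force, the opening and the grip force at its end, in the units of the state.
- r.read_state(): the state, without advancing time (a new reading comes with each control period).
- r.snapshot(name): name is "side" or "top"; returns a dict with "color" (400x640x3 uint8, red, green, blue), "z_map" (400x640 float32, mm along the optical axis (not along the pixel's ray), 0 where there is no reading), "fx", "fy", "cx", "cy" (pixels), "extrinsics" (4x4, takes a point from world to camera coordinates). Camera axes: x right, y down, z forward; pixel columns grow to the right and rows downward; lengths in mm; the calibration is good to about 2 mm. A picture is of the moment at which its call begins.
- r.hand_in(): hands the job in; it is judged then, once.
Trained networks look in the newest picture that a camera, given by its name, has taken for a name from the list of things; names that differ only in an ending like _2 or _b are one class to them, and where a whole thing is asked for, a point or a joint stands for the part that bears it (a point fixed in the world has none). Each returns a list of dicts, best first, with "confidence" (0 to 1); they miss things now and then, are a little off and sometimes report something else, mostly with a low value. They report only what shows in the picture. A call takes as long as a camera call. They do not tell look-alikes from the thing itself.
- r.masks_of(target, camera): "pixels" (400x640 bool, what is visible of it) and "extent" ([left, top, right, bottom] in pixels, round what is visible of it).
- r.tip_of(target, camera): "centre" ([column, row] in pixels: a listed point, or the origin of a listed thing).
The state is a dict: "clock": time; "joints": joint angles; "dq": joint speeds; "joint_efforts": joint torques, N m; "tcp_pos": TCP position; "tool_rot": TCP orientation; "force": force on the tool from outside, world axes, zero at the start; "moment": the same for the moment, N m; "grip_width": finger opening in mm; "grasp_force": force on a finger pad.
Only numpy, scipy, OpenCV 4.12 (cv2) and the standard library are available. Lean on these libraries where they do the work, as an engineer would, in place of code of your own. Each camera call takes 0.05 s, during which the arm holds its last target. There are 200 camera calls.

## Working session

There is one attempt and no reset: what is moved stays moved. The work goes in short steps, Python scripts to look and compute and a shell command to move; the robot and the scene stay as the last step left them, time stands still between calls to the robot, and variables do not carry over. Pictures are saved under pics/ and viewed, at most 10 in all, crops included, and the job is handed in when it is done.

```bash
ls; mkdir -p pics; python3 - <<'E'
from bench import r
import cv2,numpy as np
s=r.read_state();print(s)
for c in("top","side"):
    d=r.snapshot(c);cv2.imwrite(f"pics/{c}0.png",d["color"][:,:,::-1]);print(c,d["fx"],d["cx"],d["cy"],d["extrinsics"].round(3).tolist())
    for t in("plate","grip","park","mouth_park","tab_park","lathe","mouth_lathe"):
        print(t,[(np.round(q["centre"]).tolist(),round(q["confidence"],2)) for q in r.tip_of(t,c)])
E
```

```text
pics
{'clock': 0.0, 'joints': array([-1.53030468e+00,  3.81196095e-01,  1.29825198e+00,  5.10842903e-06,
        1.46361992e+00, -2.15297445e-01]), 'dq': array([-1.12108269e-03, -6.25655501e-05,  8.54345885e-04, -7.24959570e-04,
        2.00627089e-05, -6.39416350e-04]), 'joint_efforts': array([ 7.90423728e-04, -4.37927949e+01, -2.24553180e+01,  7.12865428e-02,
        3.52249166e-02, -1.22592578e-04]), 'tcp_pos': array([ 139.14348144, -531.81447799,  238.14068898]), 'tool_rot': array([-3.11447696e+00, -4.00509847e-01, -2.10143725e-04]), 'force': array([-0.57677642,  0.22312551,  0.26544619]), 'moment': array([-0.03282822,  0.02359471, -0.07801898]), 'grasp_force': 0.0, 'grip_width': 88.13222516971067}
top 402.0875476237443 320.18646869101485 203.71674018062535 [[0.016, -1.0, 0.014, -76.5], [-0.987, -0.018, -0.162, 536.83], [0.162, -0.011, -0.987, 1125.498], [0.0, 0.0, 0.0, 1.0]]
plate [([362.0, 134.0], 0.83), ([328.0, 257.0], 0.69), ([368.0, 191.0], 0.56)]
grip [([366.0, 193.0], 0.82), ([330.0, 256.0], 0.75), ([363.0, 126.0], 0.55)]
park [([365.0, 195.0], 0.94), ([399.0, 297.0], 0.8
[... 213 characters left out ...]
.0], 0.89)]
mouth_lathe [([223.0, 213.0], 0.76), ([227.0, 204.0], 0.37)]
side 513.9800113382186 325.7657020001356 200.92062819231626 [[0.986, -0.168, -0.02, -523.371], [-0.123, -0.634, -0.764, 54.685], [0.116, 0.755, -0.645, 1612.587], [0.0, 0.0, 0.0, 1.0]]
plate [([418.0, 231.0], 0.8), ([354.0, 233.0], 0.72), ([286.0, 224.0], 0.57)]
grip [([282.0, 212.0], 0.88), ([355.0, 223.0], 0.62), ([420.0, 220.0], 0.62)]
park [([404.0, 337.0], 0.73), ([352.0, 240.0], 0.72)]
mouth_park [([341.0, 236.0], 0.79), ([245.0, 278.0], 0.76), ([390.0, 340.0], 0.65)]
tab_park [([336.0, 223.0], 0.5), ([231.0, 265.0], 0.48), ([383.0, 315.0], 0.45)]
lathe [([321.0, 159.0], 0.64)]
mouth_lathe [([311.0, 158.0], 0.96)]
```

```bash
python3 - <<'E'
import cv2
a=cv2.imread("pics/top0.png")[90:340,130:530];cv2.imwrite("pics/top0c.png",cv2.resize(a,(800,500),interpolation=cv2.INTER_CUBIC))
a=cv2.imread("pics/side0.png")[110:380,160:520];cv2.imwrite("pics/side0c.png",cv2.resize(a,(792,594),interpolation=cv2.INTER_CUBIC))
E
```

```text
(no output)
```

View pics/top0c.png

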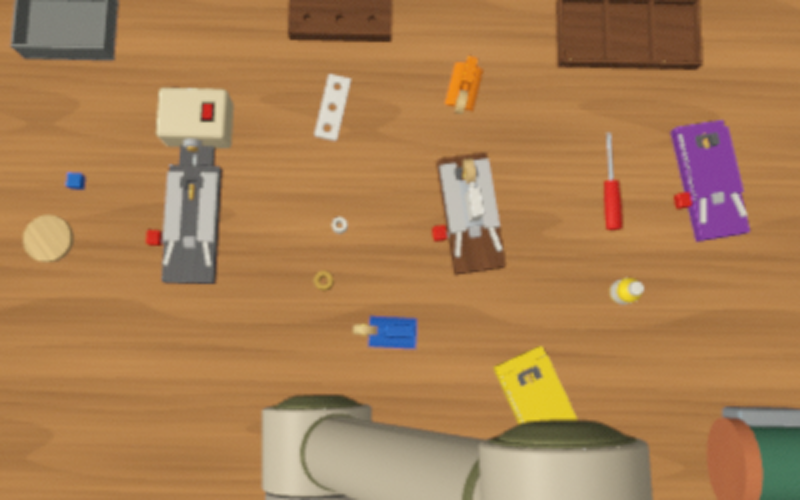

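View pics/side0c.png

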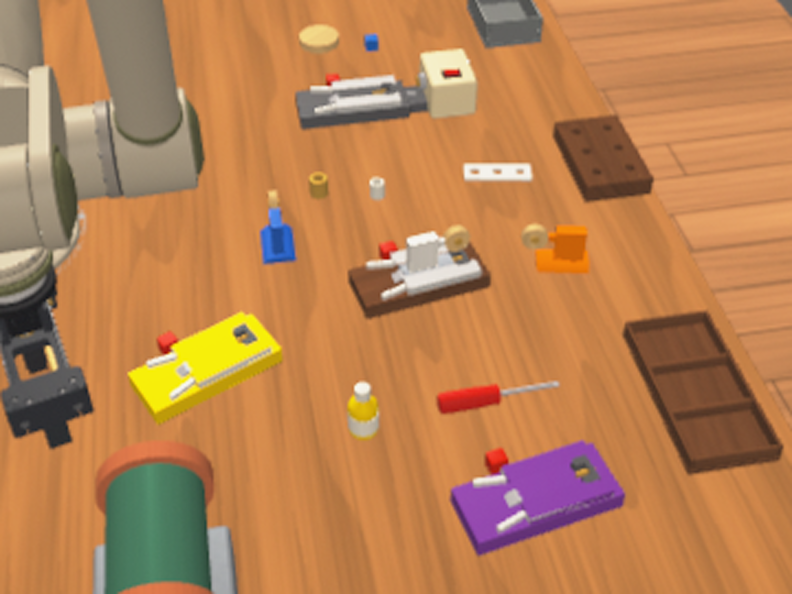

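The top view has the brown park block with the aluminium plate at about (365,195), the lathe at (227,204), and purple, yellow, blue and orange look-alikes. I'll rectify both fixtures at rail height.

```bash
cat > h.py <<'E'
from bench import r
import cv2,numpy as np
def ray(d,uv,z):
    E=np.array(d["extrinsics"]);R,t=E[:3,:3],E[:3,3];c=-R.T@t
    uv=np.atleast_2d(uv).astype(float)
    k=np.c_[(uv[:,0]-d["cx"])/d["fx"],(uv[:,1]-d["cy"])/d["fy"],np.ones(len(uv))]@R
    return c+k*((z-c[2])/k[:,2])[:,None]
def cloud(d,m):
    v,u=np.nonzero(m&(d["z_map"]>0));Z=d["z_map"][v,u]
    E=np.array(d["extrinsics"]);P=np.c_[(u-d["cx"])/d["fx"]*Z,(v-d["cy"])/d["fy"]*Z,Z]
    return (P-E[:3,3])@E[:3,:3]
def ortho(d,c,z,half=130,s=2):
    E=np.array(d["extrinsics"]);g=np.arange(-half,half,1/s)
    X,Y=np.meshgrid(c[0]-g,c[1]-g,indexing="ij")   # rows: x decreasing, cols: y decreasing
    P=np.stack([X,Y,np.full_like(X,z)],-1)@E[:3,:3].T+E[:3,3]
    return cv2.remap(d["color"],(P[...,0]/P[...,2]*d["fx"]+d["cx"]).astype(np.float32),(P[...,1]/P[...,2]*d["fy"]+d["cy"]).astype(np.float32),cv2.INTER_CUBIC)
E
python3 - <<'E'
from h import *
ims=[]
for c,guess in (("top",{"park":(365,195),"lathe":(227,204)}),("side",{"park":(352,240),"lathe":(321,159)})):
    d=r.snapshot(c)
    for t,g in guess.items():
        p=ray(d,g,24)[0];print(c,t,p.round(1))
        q=min(r.masks_of(t,c),key=lambda q:np.hypot(*(np.array(q["extent"]).reshape(2,2).mean(0)-g)))
        P=cloud(d,q["pixels"]);print("extent",np.round(q["extent"]),"z pct",np.percentile(P[:,2],[5,25,50,75,95]).round(1))
        S=P[(P[:,2]>14)&(P[:,2]<42)&(np.hypot(*(P[:,:2]-p[:2]).T)<130)]
        print("rect",cv2.minAreaRect(S[:,:2].astype(np.float32)))
        im=d["color"].astype(int);red=(im[...,0]>150)&(im[...,1]<60)&(im[...,2]<60)
        v,u=np.nonzero(red);k=ray(d,np.c_[u,v],34);k=k[np.hypot(*(k[:,:2]-p[:2]).T)<130]
        # lathe: exclude headstock switch
        n,l=cv2.connectedComponents(red.astype(np.uint8))
        for i in range(1,n):
            v,u=np.nonzero(l==i);w=ray(d,[u.mean(),v.mean()],32)[0]
            if len(u)>8 and np.hypot(*(w-p)[:2])<170: print("  red",len(u),w.round(1))
        for m in ("mouth_"+t,"tab_park") if t=="park" else ("mouth_lathe",):
            print("  ",m,[ray(d,q["centre"],24 if m[0]=="m" else 34)[0].round(1).tolist() for q in r.tip_of(m,c) if np.hypot(*(np.array(q["centre"])-g))<40])
        ims.append(ortho(d,{"park":(490,-185),"lathe":(490,160)}[t],35.5))
cv2.imwrite("pics/ortho.png",cv2.resize(np.vstack([np.hstack(ims[:2]),np.hstack(ims[2:])])[:,:,::-1],(600,600),interpolation=cv2.INTER_AREA))
for i,m in enumerate(ims): np.save(f"o{i}.npy",m)
E
```

```text
top park [ 570.2 -200.2   24. ]
extent [347. 165. 380. 229.] z pct [ 6.6 23.9 28.  35.7 38.8]
rect ((566.7551879882812, -189.5167694091797), (176.50135803222656, 99.60091400146484), 9.832820892333984)
  red 36 [ 534.3 -153.3   32. ]
   mouth_park [[537.5, -194.5, 24.0]]
   tab_park [[531.0, -151.3, 34.0]]
top lathe [535.4 207.5  24. ]
extent [207. 132. 248. 232.] z pct [18.5 25.4 35.3 64.6 69.7]
rect ((560.37939453125, 221.12200927734375), (94.483154296875, 208.4263458251953), 89.60685729980469)
  red 37 [519.2 264.9  32. ]
   mouth_lathe [[511.6, 225.3, 24.0]]
side park [ 569.2 -231.5   24. ]
extent [319. 222. 382. 256.] z pct [ 5.  21.1 26.2 34.1 39. ]
rect ((566.9725952148438, -196.5455322265625), (177.6161651611328, 99.50241088867188), 7.8392744064331055)
  red 21 [ 533.7 -165.4   32. ]
   mouth_park [[541.2, -205.4, 24.0]]
   tab_park [[535.6, -159.1, 34.0]]
side lathe [545.6 183.   24. ]
extent [297. 129. 378. 166.] z pct [ 7.8 22.9 31.7 49.4 69.4]
rect ((567.1290893554688, 217.23870849609375), (112.2009048461914, 219.0228271484375), 86.02483367919922)
   mouth_lathe [[520.5, 204.0, 24.0]]
```

View pics/ortho.png

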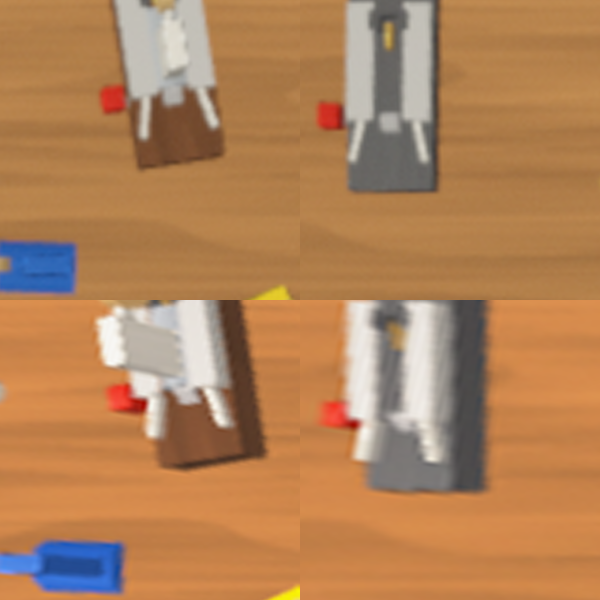

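```bash
python3 - <<'E'
from h import *
for c in("top","side"):
    d=r.snapshot(c);E=np.array(d["extrinsics"]);print(c,"cam",(-E[:3,:3].T@E[:3,3]).round(0))
    P=cloud(d,d["z_map"]>0)
    for t,p,yaw in(("park",(568,-201),.14),("lathe",(540,209),.0)):
        D=P[:,:2]-p;ca,sa=np.cos(yaw),np.sin(yaw)
        X=D[:,0]*ca+D[:,1]*sa;Y=-D[:,0]*sa+D[:,1]*ca;Z=P[:,2]
        n=(abs(X)<130)&(abs(Y)<80)
        m=n&(Z>31.5)&(Z<39.5)&(abs(Y)<45)
        print(t,"table z",np.median(Z[n&(Z<8)]).round(1))
        for a in range(-95,100,12):
            k=m&(X>=a)&(X<a+12);b=n&(Z>16)&(X>=a)&(X<a+12)&(abs(Y)<42)
            if b.sum()>2: print(a+6,"rail",k.sum(),*(np.sort(Y[k])[[0,1,-2,-1]].round(1) if k.sum()>4 else []),"| body",*np.percentile(Y[b],[3,97]).round(1),"zmed",np.median(Z[b]).round(1))
        b=n&(Z>16)&(abs(Y)<25);print("x min of body",np.sort(X[b])[:12:3].round(1), "tab",[np.percentile(v[n&(Y>42)&(Z>22)],[5,50,95]).round(1) for v in(X,Y,Z)])
        k=n&(Z>45)&(abs(X)<100);print("tall",k.sum(),[np.percentile(v[k],[3,50,97]).round(1) for v in(X,Y,Z)] if k.sum() else"")
E
```

```text
top cam [ 349.  -54. 1198.]
park table z 0.8
-89 rail 0 | body -36.8 33.3 zmed 24.0
-77 rail 0 | body -38.3 34.7 zmed 24.2
-65 rail 3 | body -37.4 33.9 zmed 24.9
-53 rail 11 -34.8 -33.3 28.0 31.1 | body -37.2 34.6 zmed 25.4
-41 rail 12 -31.2 -30.4 26.0 26.2 | body -37.0 36.0 zmed 25.5
-29 rail 36 -36.1 -32.7 44.6 44.9 | body -36.4 34.9 zmed 27.9
-17 rail 85 -36.5 -36.4 43.4 43.6 | body -34.5 35.6 zmed 36.2
-5 rail 64 -36.3 -36.0 33.4 34.9 | body -34.4 36.4 zmed 37.3
7 rail 66 -36.4 -35.6 34.8 34.8 | body -34.6 35.1 zmed 37.5
19 rail 59 -36.4 -36.3 35.4 35.7 | body -34.6 36.5 zmed 36.8
31 rail 68 -36.1 -34.5 33.4 35.8 | body -34.0 36.7 zmed 36.6
43 rail 71 -35.9 -34.1 35.7 36.1 | body -33.7 36.0 zmed 37.3
55 rail 60 -35.6 -35.3 36.2 36.3 | body -32.9 37.3 zmed 37.6
67 rail 67 -35.0 -34.6 35.5 37.1 | body -34.1 36.9 zmed 36.6
79 rail 9 -35.8 -32.2 30.7 34.2 | body -34.5 38.1 zmed 24.7
91 rail 0 | body -33.5 34.2 zmed 23.6
x min of body [-87.5 -86.9 -86.5 -86.1] tab [array([-35.2, -26.1, -15.8]), array([43.3, 51.6, 59.9]), array([28. , 34.4, 37.7])]
tall 187 [array([-15. ,  16.9,  64.7]
[... 2790 characters left out ...]
 42.8 | body -39.0 33.6 zmed 30.1
19 rail 25 -32.2 -31.7 37.3 43.0 | body -36.9 33.5 zmed 32.4
31 rail 24 -34.1 -33.5 32.2 36.2 | body -39.1 33.6 zmed 32.6
43 rail 27 -35.7 -32.5 34.3 37.1 | body -37.2 33.7 zmed 34.3
55 rail 27 -34.8 -32.3 35.5 37.3 | body -37.6 34.6 zmed 35.0
67 rail 34 -39.1 -36.4 38.8 40.2 | body -37.1 37.9 zmed 36.1
79 rail 11 -37.1 -28.7 33.8 39.9 | body -41.0 38.3 zmed 27.1
91 rail 0 | body -37.0 32.3 zmed 23.2
103 rail 0 | body -22.5 20.5 zmed 21.1
x min of body [-83.5 -82.2 -81.5 -80.8] tab [array([-30. , -19.4,  53. ]), array([42.5, 50.2, 60.2]), array([26.6, 33.6, 50.1])]
tall 1 [array([-17.7, -17.7, -17.7]), array([-21.5, -21.5, -21.5]), array([45.3, 45.3, 45.3])]
```

```bash
cat >> h.py <<'E'
from scipy.spatial.transform import Rotation as Ro
F={"park":(569.5,-201,.155),"lathe":(545.5,211.2,-.012)}
def W(f,x,y): 
    X,Y,a=F[f];return X+x*np.cos(a)-y*np.sin(a),Y+x*np.sin(a)+y*np.cos(a)
def go(xyz,ang):
    s=r.read_state();R=Ro.from_rotvec(s["tool_rot"]);T=Ro.from_matrix(np.array([[np.cos(ang),np.sin(ang),0],[np.sin(ang),-np.cos(ang),0],[0,0,-1.]]))
    print("rot",(R.inv()*T).as_rotvec().round(4),"dp after rot (mm)",T.inv().apply(np.array(xyz)-s["tcp_pos"]).round(1),"now",s["tcp_pos"].round(1),"F",s["force"].round(1))
def where(f):
    s=r.read_state();X,Y,a=F[f];d=s["tcp_pos"][:2]-(X,Y)
    x=Ro.from_rotvec(s["tool_rot"]).as_matrix()[:,0]
    print(f,"tcp x,y,z",round(d[0]*np.cos(a)+d[1]*np.sin(a),1),round(-d[0]*np.sin(a)+d[1]*np.cos(a),1),round(s["tcp_pos"][2],1),"yaw err",round(np.arctan2(x[1],x[0])-a,3),"F",s["force"].round(1),"w",round(s["grip_width"],1),"t",s["clock"])
E
python3 -c "
from h import *
go((*W('park',-27,52),150),.155+np.pi/2)"
python3 -m creep '{"dp":[[0,0,0],[0,0,0],[0,0,0],[0,0,0],[0,0,0],[0,0,0],[0,0,0],[0,0,0],[0,0,0],[0,0,0],[0,0,0],[0,0,0]],"rotation":[[0,0,-0.1225],[0,0,-0.1225],[0,0,-0.1225],[0,0,-0.1225],[0,0,-0.1225],[0,0,-0.1225],[0,0,-0.1225],[0,0,-0.1225],[0,0,-0.1225],[0,0,-0.1225],[0,0,-0.1225],[0,0,-0.1225]]}' 0
python3 -c "
from h import *
go((*W('park',-27,52),150),.155+np.pi/2)"
```

```text
rot [ 0.    0.   -1.47] dp after rot (mm) [312.7 449.3  88.8] now [ 139.2 -532.1  238.8] F [ 0.6  0.3 -0.7]
clock: 2.5
tcp_pos: [139.2, -532.1, 238.7]
tool_rot: [2.036, 2.393, 0.0]
force: [-0.6, -0.2, 0.3]
grip_width: 10.3
grasp_force: 0.0
rot [0.0001 0.     0.006 ] dp after rot (mm) [312.7 449.3  88.7] now [ 139.2 -532.1  238.7] F [-0.6 -0.2  0.3]
```

```bash
for i in 1; do :; done
python3 -m creep '{"dp":[[0.0195,0.0281,0],[0.0195,0.0281,0],[0.0195,0.0281,0],[0.0195,0.0281,0],[0.0195,0.0281,0],[0.0195,0.0281,0],[0.0195,0.0281,0],[0.0195,0.0281,0],[0.0195,0.0281,0]],"rotation":[[0,0,0],[0,0,0],[0,0,0],[0,0,0],[0,0,0],[0,0,0],[0,0,0],[0,0,0],[0,0,0]]}' | head -1
python3 -m creep '{"dp":[[0.0195,0.0281,0.011],[0.0195,0.0281,0.011],[0.0195,0.0281,0.011],[0.0195,0.0281,0.011],[0.0195,0.0281,0.011],[0.0195,0.0281,0.011],[0.0195,0.0281,0.011],[0,0,0.011],[0,0,0],[0,0,0]],"rotation":[[0,0,0],[0,0,0],[0,0,0],[0,0,0],[0,0,0],[0,0,0],[0,0,0],[0,0,0],[0,0,0],[0,0,0]]}'
python3 -c "
from h import *
go((*W('park',-27,52),45),.155+np.pi/2);where('park')"
```

```text
clock: 3.25
clock: 4.08
tcp_pos: [535.0, -154.3, 150.5]
tool_rot: [-2.042, -2.386, 0.001]
force: [0.2, 0.1, -0.0]
grip_width: 0.6
grasp_force: 0.0
rot [-0.001  -0.0006  0.0004] dp after rot (mm) [ 6.000e-01 -1.000e-01  1.055e+02] now [ 535.  -154.3  150.5] F [ 0.2  0.1 -0. ]
park tcp x,y,z -26.9 51.4 150.5 yaw err 1.571 F [ 0.2  0.1 -0. ] w 0.6 t 4.0833
```

```bash

python3 -m creep '{"dp":[[0,0,0.03],[0,0,0.03],[0,0,0.025],[0,0,0.015],[0,0,0.008],[0,0,0]],"rotation":[[0,0,0],[0,0,0],[0,0,0],[0,0,0],[0,0,0],[0,0,0]]}'
python3 - <<'E'
from h import *
d=r.snapshot("top");a=cv2.resize(d["color"][150:240,320:440],(720,540),interpolation=cv2.INTER_CUBIC)
d=r.snapshot("side");b=cv2.resize(d["color"][180:280,290:410],(648,540),interpolation=cv2.INTER_CUBIC)
cv2.imwrite("pics/tab.png",cv2.resize(np.hstack([a,b]),(798,320))[:,:,::-1]);where("park")
E
```

```text
clock: 4.58
tcp_pos: [534.6, -155.2, 42.2]
tool_rot: [-2.044, -2.384, 0.001]
force: [0.2, 0.7, -0.0]
grip_width: 0.2
grasp_force: 0.0
park tcp x,y,z -26.5 50.5 43.9 yaw err 1.57 F [-0.3  0.2  0.7] w 0.6 t 4.6833
```

View pics/tab.png

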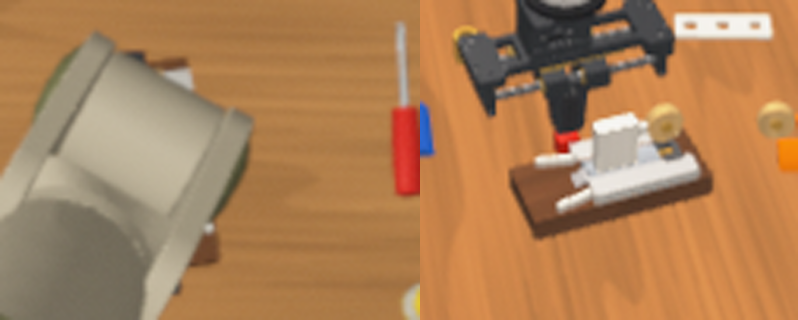

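The closed fingers sit right above the red tab at about (565,140) in the side crop. The next rows press it.

```bash

python3 -m creep '{"dp":[[0.001,0,0.004],[0,0,0.004],[0,0,0.001],[0,0,0.001],[0,0,0.001],[0,0,0]],"rotation":[[0,0,0],[0,0,0],[0,0,0],[0,0,0],[0,0,0],[0,0,0]]}'
python3 -c "
from h import *
where('park')"
```

```text
clock: 5.18
tcp_pos: [535.2, -153.5, 31.8]
tool_rot: [2.042, 2.387, 0.0]
force: [0.1, -0.2, 0.7]
grip_width: 0.1
grasp_force: 0.4
park tcp x,y,z -26.6 52.2 31.8 yaw err 1.571 F [ 0.1 -0.2  0.7] w 0.1 t 5.1833
```

```bash

python3 -m creep '{"dp":[[0,0,0.001],[0,0,0.001],[0,0,0.001],[0,0,0.001],[0,0,0],[0,0,0],[0,0,0]],"rotation":[[0,0,0],[0,0,0],[0,0,0],[0,0,0],[0,0,0],[0,0,0],[0,0,0]]}'
python3 - <<'E'
from h import *
d=r.snapshot("side");P=cloud(d,d["z_map"]>0);X,Y,a=F["park"];D=P[:,:2]-(X,Y);x=D@[np.cos(a),np.sin(a)];y=D@[-np.sin(a),np.cos(a)]
k=(abs(y)<12)&(x>-70)&(x<110)&(P[:,2]>50)&(P[:,2]<90);print("tall x",np.percentile(x[k],[2,10,50,90,98]).round(1));where("park")
E
```

```text
clock: 5.77
tcp_pos: [535.1, -153.5, 27.8]
tool_rot: [2.043, 2.387, 0.0]
force: [1.2, -1.0, 1.7]
grip_width: 0.6
grasp_force: 0.7
tall x [-34.8 -29.9  -0.6  39.9  47. ]
park tcp x,y,z -26.6 52.3 27.8 yaw err 1.571 F [ 0.9 -0.9  1.5] w 0.6 t 5.8167
```

The plate sprang out about 17.5 mm. I'll lift, turn the gripper and move to the post.

```bash

python3 -m creep '{"dp":[[0,0,-0.01],[0,0,-0.03],[0,0,-0.04],[0,0,-0.04]],"rotation":[[0,0,0],[0,0,0],[0,0,0],[0,0,0]]}' |head -1
python3 -m creep '{"dp":[[0,0,0],[0,0,0],[0,0,0],[0,0,0],[0,0,0],[0,0,0],[0,0,0],[0,0,0],[0,0,0],[0,0,0],[0,0,0],[0,0,0]],"rotation":[[0,0,0.12],[0,0,0.12],[0,0,0.12],[0,0,0.12],[0,0,0.12],[0,0,0.12],[0,0,0.12],[0,0,0.12],[0,0,0.12],[0,0,0.12],[0,0,0.12],[0,0,0.12]]}' 55 |head -1
python3 -m creep '{"dp":[[0,0,0],[0,0,0],[0,0,0]],"rotation":[[0,0,0.12],[0,0,0.011],[0,0,0]]}'
python3 - <<'E'
from h import *
go((*W('park',-15.5,0),95),.155);where("park")
for c in("top","side"):
    d=r.snapshot(c);P=cloud(d,d["z_map"]>0);X,Y,a=F["park"];D=P[:,:2]-(X,Y);x=D@[np.cos(a),np.sin(a)];y=D@[-np.sin(a),np.cos(a)]
    k=(abs(y)<16)&(x>-70)&(x<15)&(P[:,2]>50)&(P[:,2]<92)
    for v in(x[k],y[k],P[k,2]):print(c,k.sum(),np.percentile(v,[2,10,50,90,98]).round(1))
E
```

```text
clock: 6.15
clock: 7.15
clock: 7.4
tcp_pos: [534.9, -153.3, 148.1]
tool_rot: [-3.132, -0.247, 0.0]
force: [-0.2, 0.2, -0.1]
grip_width: 48.7
grasp_force: 0.0
rot [-0.0001  0.0002  0.0025] dp after rot (mm) [11.4 52.5 53.1] now [ 534.9 -153.3  148.1] F [-0.2  0.2 -0.1]
park tcp x,y,z -26.9 52.5 148.1 yaw err 0.003 F [-0.2  0.2 -0.1] w 48.7 t 7.4
top 10 [-34.3 -34.2 -33.6 -31.1 -28.8]
top 10 [0.5 1.1 5.6 7.2 7.3]
top 10 [53.5 53.5 63.6 81.8 85.3]
side 182 [-34.5 -32.7 -15.8   2.5  11.6]
side 182 [-13.1 -11.2  -8.1   0.9   4.7]
side 182 [51.4 56.3 74.2 85.6 87.1]
```

```bash

python3 -m creep '{"dp":[[0.004,0.018,0],[0.004,0.018,0],[0.0034,0.0165,0.01],[0,0,0.025],[0,0,0.025],[0,0,0.025],[0,0,0.012],[0,0,0.006],[0,0,0],[0,0,0]],"rotation":[[0,0,0.0025],[0,0,0],[0,0,0],[0,0,0],[0,0,0],[0,0,0],[0,0,0],[0,0,0],[0,0,0],[0,0,0]]}'
python3 - <<'E'
from h import *
where("park")
d=r.snapshot("side");b=cv2.resize(d["color"][180:280,290:410],(720,600),interpolation=cv2.INTER_CUBIC)
cv2.imwrite("pics/grip.png",b[:,:,::-1])
E
```

```text
clock: 8.33
tcp_pos: [554.6, -203.7, 45.4]
tool_rot: [3.132, 0.241, 0.001]
force: [-0.6, -0.7, 0.6]
grip_width: 48.5
grasp_force: 0.0
park tcp x,y,z -15.1 -0.4 45.4 yaw err -0.002 F [-0.6 -0.7  0.6] w 48.5 t 8.3333
```

View pics/grip.png

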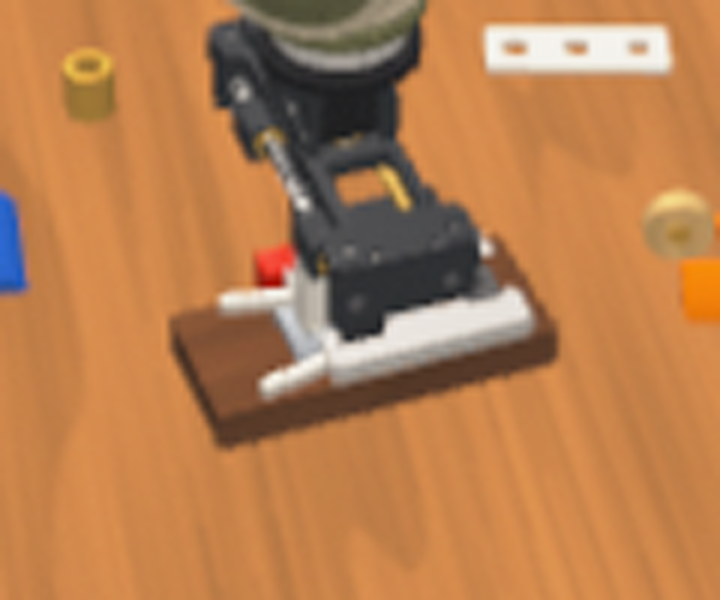

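The fingers straddle the white post at about (310,300). I'll close gently.

```bash

python3 -m creep '{"dp":[[0,0,0],[0,0,0],[0,0,0],[0,0,0],[0,0,0],[0,0,0],[0,0,0],[0,0,0],[0,0,0],[0,0,0]],"rotation":[[0,0,0],[0,0,0],[0,0,0],[0,0,0],[0,0,0],[0,0,0],[0,0,0],[0,0,0],[0,0,0],[0,0,0]]}' 0 6
python3 - <<'E'
from h import *
where("park");print(r.read_state()["moment"])
E
```

```text
clock: 9.22
tcp_pos: [554.4, -203.7, 45.0]
tool_rot: [3.132, 0.239, 0.0]
force: [-0.6, -0.3, 3.6]
grip_width: 15.8
grasp_force: 6.0
park tcp x,y,z -15.3 -0.3 45.0 yaw err -0.003 F [-0.6 -0.3  3.6] w 15.8 t 9.2167
[-0.02869202  0.10461378  0.00682713]
```

```bash

python3 -m creep '{"dp":[[0,0,0],[0,0,0],[0,0,0],[-0.002,0,0],[-0.004,0,0],[-0.004,0,0],[0,0,0],[0,0,0]],"rotation":[[0,0,0],[0,0,0],[0,0,0],[0,0,0],[0,0,0],[0,0,0],[0,0,0],[0,0,0]]}' 0 25
python3 -c "
from h import *
where('park');print(r.read_state()['moment'])"
```

```text
clock: 9.88
tcp_pos: [543.8, -205.3, 44.9]
tool_rot: [3.132, 0.239, -0.001]
force: [-1.5, 0.4, 5.8]
grip_width: 16.1
grasp_force: 25.0
park tcp x,y,z -26.1 -0.2 44.9 yaw err -0.003 F [-1.5  0.4  5.8] w 16.1 t 9.8833
[-0.0504632   0.25829296 -0.03671695]
```

```bash

python3 -m creep '{"dp":[[-0.005,0,-0.0003],[-0.006,0,0],[-0.006,0,0],[-0.006,0,0],[-0.006,0,0],[-0.006,0,0],[-0.006,0,0],[-0.006,0,0],[-0.006,0,0],[-0.003,0,0],[0,0,0],[0,0,0]],"rotation":[[0,0,0],[0,0,0],[0,0,0],[0,0,0],[0,0,0],[0,0,0],[0,0,0],[0,0,0],[0,0,0],[0,0,0],[0,0,0],[0,0,0]]}' 
python3 -c "
from h import *
where('park');print(r.read_state()['moment'])"
```

```text
clock: 10.88
tcp_pos: [488.7, -213.6, 45.0]
tool_rot: [-3.132, -0.239, 0.001]
force: [-1.0, 0.0, 1.8]
grip_width: 15.6
grasp_force: 25.0
park tcp x,y,z -81.8 0.0 45.0 yaw err -0.003 F [-1.   0.   1.8] w 15.6 t 10.8833
[-0.0535659   0.15567745  0.02486365]
```

```bash

python3 -m creep '{"dp":[[0,0,-0.004],[0,0,-0.01],[0,0,-0.02],[0,0,-0.03],[0,0,-0.03],[0,0,-0.006],[0,0,0],[0,0,0]],"rotation":[[0,0,0],[0,0,0],[0,0,0],[0,0,0],[0,0,0],[0,0,0],[0,0,0],[0,0,0]]}' 
python3 - <<'E'
from h import *
where("park");print(r.read_state()["moment"])
go((*W('lathe',-88,0),145),-.012)
s=r.read_state()
d=r.snapshot("side");P=cloud(d,d["z_map"]>0);a=F["park"][2]
D=P-s["tcp_pos"];x=D[:,:2]@[np.cos(a),np.sin(a)];y=D[:,:2]@[-np.sin(a),np.cos(a)];z=D[:,2]
k=(abs(y)<35)&(x>-60)&(x<100)&(z>-30)&(z<-8)
print("foot x",np.percentile(x[k],[1,5,95,99]).round(1),"y",np.percentile(y[k],[1,50,99]).round(1),"z",np.percentile(z[k],[1,50,99]).round(1),k.sum())
k=(abs(y)<12)&(x>25)&(x<100)&(z>-15)&(z<50)
print("wheel x",np.percentile(x[k],[1,5,50,95,99]).round(1),"y",np.percentile(y[k],[1,50,99]).round(1),"z",np.percentile(z[k],[1,50,99]).round(1),k.sum())
b=d["color"][130:290,230:420];cv2.imwrite("pics/held.png",cv2.resize(b,(712,600),interpolation=cv2.INTER_CUBIC)[:,:,::-1])
E
```

```text
clock: 11.55
tcp_pos: [488.7, -213.2, 144.2]
tool_rot: [-3.132, -0.239, 0.002]
force: [-0.4, 0.5, -3.4]
grip_width: 15.8
grasp_force: 25.0
park tcp x,y,z -81.7 0.4 144.2 yaw err -0.003 F [-0.4  0.5 -3.4] w 15.8 t 11.55
[-0.00296896  0.06943188  0.00262675]
rot [-0.0009  0.001   0.1645] dp after rot (mm) [ -36.3 -425.    -0.8] now [ 488.7 -213.2  144.2] F [-0.4  0.5 -3.4]
foot x [-26.4 -25.5  40.2  42.6] y [-24.7 -14.8  13.6] z [-22.8 -13.1  -8.3] 189
wheel x [26.5 26.7 35.  50.3 63.5] y [-11.5  -8.3  -2.4] z [-13.3 -10.1  19.7] 16
```

View pics/held.png

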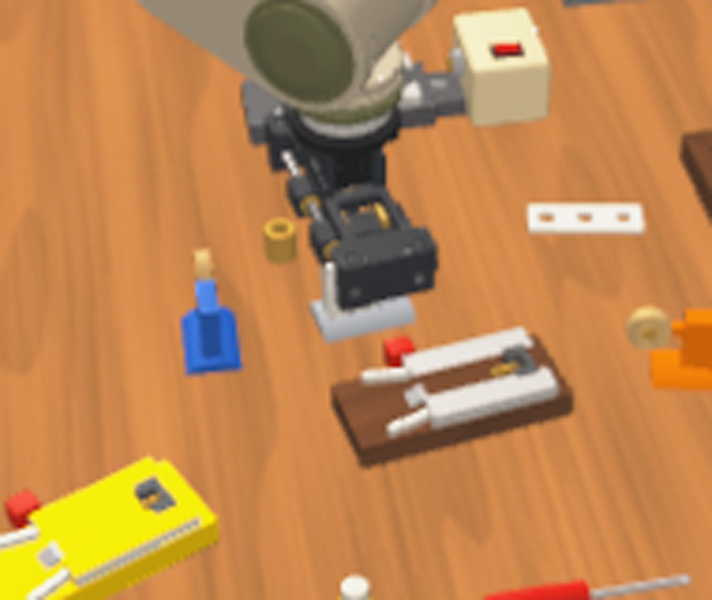

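```bash

python3 -m creep '{"dp":[[0,0,0],[0,0,0],[0,-0.010,0],[0,-0.025,0],[-0.005,-0.033,0],[-0.005,-0.035,0],[-0.005,-0.035,0],[-0.005,-0.035,0],[-0.005,-0.035,0],[-0.005,-0.035,0],[-0.005,-0.035,0],[-0.005,-0.035,0]],"rotation":[[0,0,0.0825],[0,0,0.082],[0,0,0],[0,0,0],[0,0,0],[0,0,0],[0,0,0],[0,0,0],[0,0,0],[0,0,0],[0,0,0],[0,0,0]]}' |head -1
python3 -m creep '{"dp":[[-0.003,-0.035,0],[-0.003,-0.035,0],[0,-0.025,0],[0,-0.012,0],[0,-0.005,0],[0,0,0],[0,0,0]],"rotation":[[0,0,0],[0,0,0],[0,0,0],[0,0,0],[0,0,0],[0,0,0],[0,0,0]]}' 
python3 - <<'E'
from h import *
where("lathe");go((*W('lathe',-98,0),60),-.012)
s=r.read_state()
d=r.snapshot("side");P=cloud(d,d["z_map"]>0);a=F["lathe"][2]
D=P-s["tcp_pos"];x=D[:,:2]@[np.cos(a),np.sin(a)];y=D[:,:2]@[-np.sin(a),np.cos(a)];z=D[:,2]
k=(abs(y)<35)&(x>-60)&(x<100)&(z>-30)&(z<-8)
print("foot x",np.percentile(x[k],[1,5,95,99]).round(1),"y",np.percentile(y[k],[1,50,99]).round(1),"z",np.percentile(z[k],[1,50,99]).round(1),k.sum())
E
```

```text
clock: 12.6
clock: 13.18
tcp_pos: [448.1, 211.2, 144.6]
tool_rot: [3.141, -0.019, -0.002]
force: [0.1, -1.4, -3.0]
grip_width: 15.7
grasp_force: 25.0
lathe tcp x,y,z -97.4 -1.2 144.6 yaw err 0.0 F [ 0.1 -1.4 -3. ] w 15.7 t 13.1833
rot [0.0006 0.0011 0.0001] dp after rot (mm) [-0.6 -1.2 84.6] now [448.1 211.2 144.6] F [ 0.1 -1.4 -3. ]
foot x [-25.4 -23.6  40.5  43.3] y [-27.  -14.   14.1] z [-22.  -13.1  -8.4] 123
```

```bash

python3 -m creep '{"dp":[[0,-0.0017,0.01],[0,0,0.025],[0,0,0.025],[0,0,0.02],[0,0,0.008],[0,0,0.005],[0,0,0.003],[0,0,0.001],[0,0,0],[0,0,0]],"rotation":[[0,0,0],[0,0,0],[0,0,0],[0,0,0],[0,0,0],[0,0,0],[0,0,0],[0,0,0],[0,0,0],[0,0,0]]}' 
python3 - <<'E'
from h import *
where("lathe")
d=r.snapshot("top");a=cv2.resize(d["color"][150:250,170:290],(480,400),interpolation=cv2.INTER_CUBIC)
d=r.snapshot("side");b=cv2.resize(d["color"][110:190,250:400],(750,400),interpolation=cv2.INTER_CUBIC)
cv2.imwrite("pics/lath.png",cv2.resize(np.hstack([a,b]),(800,260))[:,:,::-1])
E
```

```text
clock: 14.07
tcp_pos: [448.7, 213.7, 48.8]
tool_rot: [-3.141, 0.019, -0.002]
force: [-0.1, 0.0, -3.4]
grip_width: 15.8
grasp_force: 25.0
lathe tcp x,y,z -96.8 1.3 48.8 yaw err -0.0 F [-0.1  0.  -3.4] w 15.8 t 14.0667
```

View pics/lath.png

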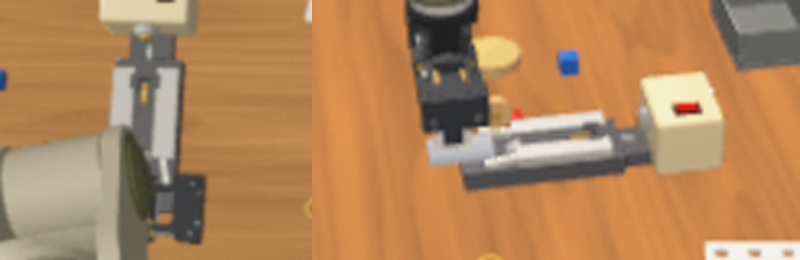

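The plate hovers level over the lathe's apron, in line with the rails. I'll lower it to just above the floor.

```bash

python3 -m creep '{"dp":[[0,0.0005,0.001],[0,0,0.001],[0,0,0.001],[0,0,0],[0,0,0]],"rotation":[[0,0,0],[0,0,0],[0,0,0],[0,0,0],[0,0,0]]}' 
python3 -c "
from h import *
where('lathe')"
python3 -m creep '{"dp":[[0.003,0,0],[0.005,0,0],[0.005,0,0],[0.003,0,0],[0,0,0],[0,0,0]],"rotation":[[0,0,0],[0,0,0],[0,0,0],[0,0,0],[0,0,0],[0,0,0]]}' 
python3 -c "
from h import *
where('lathe');print(r.read_state()['moment'])"
```

```text
clock: 14.58
tcp_pos: [448.3, 213.2, 45.0]
tool_rot: [-3.142, 0.019, 0.0]
force: [-0.2, -0.1, -2.6]
grip_width: 15.8
grasp_force: 25.0
lathe tcp x,y,z -97.2 0.8 45.0 yaw err -0.0 F [-0.2 -0.1 -2.6] w 15.8 t 14.5833
clock: 15.08
tcp_pos: [464.5, 212.9, 45.0]
tool_rot: [-3.142, 0.019, 0.0]
force: [-0.1, -0.0, -2.2]
grip_width: 15.7
grasp_force: 25.0
lathe tcp x,y,z -81.0 0.7 45.0 yaw err -0.0 F [-0.1 -0.  -2.2] w 15.7 t 15.0833
[0.00458146 0.11456673 0.01715981]
```

```bash

python3 -m creep '{"dp":[[0.002,0,-0.0003],[0.002,0,0],[0.002,0,0],[0.002,0,0],[0,0,0]],"rotation":[[0,0,0],[0,0,0],[0,0,0],[0,0,0],[0,0,0]]}' | sed -n '2p;4p'
python3 -c "
from h import *
where('lathe');print(r.read_state()['moment'])"
python3 -m creep '{"dp":[[0.002,0,0],[0.002,0,0],[0.002,0,0],[0.002,0,0],[0,0,0]],"rotation":[[0,0,0],[0,0,0],[0,0,0],[0,0,0],[0,0,0]]}' |sed -n '2p;4p'
python3 -c "
from h import *
where('lathe');print(r.read_state()['moment'])"
```

```text
tcp_pos: [472.7, 212.9, 45.4]
force: [-0.3, 0.6, -1.6]
lathe tcp x,y,z -72.8 0.8 45.4 yaw err -0.0 F [-0.3  0.6 -1.6] w 15.8 t 15.5
[ 0.02319969  0.03463432 -0.03097165]
tcp_pos: [480.9, 212.7, 45.4]
force: [0.1, 0.6, -2.4]
lathe tcp x,y,z -64.6 0.8 45.4 yaw err -0.0 F [ 0.1  0.6 -2.4] w 16.2 t 15.9167
[-0.04571835 -0.05738619 -0.00727872]
```

```bash

for k in 1; do python3 -m creep '{"dp":[[0.002,0,0],[0.002,0,0],[0.002,0,0],[0.002,0,0],[0.002,0,0],[0,0,0]],"rotation":[[0,0,0],[0,0,0],[0,0,0],[0,0,0],[0,0,0],[0,0,0]]}' | sed -n '2p;4p'; done
python3 -m creep '{"dp":[[0.002,0,0],[0.002,0,0],[0.002,0,0],[0.002,0,0],[0.002,0,0],[0,0,0]],"rotation":[[0,0,0],[0,0,0],[0,0,0],[0,0,0],[0,0,0],[0,0,0]]}' |sed -n '2p;4p'
python3 -c "
from h import *
where('lathe');print(r.read_state()['moment'])"
```

```text
tcp_pos: [490.8, 212.6, 45.4]
force: [-0.7, 0.5, -2.1]
tcp_pos: [500.8, 212.5, 45.4]
force: [-0.5, 1.3, -1.5]
lathe tcp x,y,z -44.7 0.7 45.4 yaw err -0.0 F [-0.5  1.3 -1.5] w 15.5 t 16.9167
[ 0.00758861 -0.0510339  -0.03560715]
```

```bash

python3 -m creep '{"dp":[[0.002,-0.0003,0],[0.002,0,0],[0.002,0,0],[0.002,0,0],[0.002,0,0],[0.002,0,0],[0,0,0]],"rotation":[[0,0,0],[0,0,0],[0,0,0],[0,0,0],[0,0,0],[0,0,0],[0,0,0]]}' | sed -n '2p;4p'
python3 -m creep '{"dp":[[0.002,0,0],[0.002,0,0],[0.002,0,0],[0.002,0,0],[0.002,0,0],[0,0,0]],"rotation":[[0,0,0],[0,0,0],[0,0,0],[0,0,0],[0,0,0],[0,0,0]]}' |sed -n '2p;4p'
python3 -c "
from h import *
where('lathe');print(r.read_state()['moment'])"
```

```text
tcp_pos: [512.8, 212.6, 45.4]
force: [-0.2, -0.5, -2.1]
tcp_pos: [522.8, 212.5, 45.4]
force: [0.7, -0.1, -0.6]
lathe tcp x,y,z -22.7 1.1 45.4 yaw err -0.0 F [ 0.7 -0.1 -0.6] w 15.7 t 18.0
[ 0.04742304 -0.04408862 -0.03059988]
```

```bash

python3 -m creep '{"dp":[[0.002,0,0],[0.002,0,0],[0.002,0,0],[0.002,0,0],[0.002,0,0],[0,0,0]],"rotation":[[0,0,0],[0,0,0],[0,0,0],[0,0,0],[0,0,0],[0,0,0]]}' | sed -n '2p;4p'
python3 -m creep '{"dp":[[0.0015,0,0],[0.0015,0,0],[0.001,0,0],[0.001,0,0],[0,0,0]],"rotation":[[0,0,0],[0,0,0],[0,0,0],[0,0,0],[0,0,0]]}' |sed -n '2p;4p'
python3 -c "
from h import *
where('lathe');print(r.read_state()['moment'])"
```

```text
tcp_pos: [532.8, 212.4, 45.3]
force: [-0.2, -0.1, -1.9]
tcp_pos: [536.5, 212.4, 45.2]
force: [-4.2, -0.1, 0.7]
lathe tcp x,y,z -9.0 1.1 45.2 yaw err -0.0 F [-4.2 -0.1  0.7] w 15.5 t 18.9167
[0.02433056 0.84374157 0.00763367]
```

```bash

python3 -m creep '{"dp":[[0.001,0,0],[0.001,0,0],[0.001,0,0],[0.001,0,0],[0.001,0,0],[0,0,0]],"rotation":[[0,0,0],[0,0,0],[0,0,0],[0,0,0],[0,0,0],[0,0,0]]}' | sed -n '2p;4p'
python3 -m creep '{"dp":[[0.001,0,0],[0.001,0,0],[0.001,0,0],[0.001,0,0],[0,0,0]],"rotation":[[0,0,0],[0,0,0],[0,0,0],[0,0,0],[0,0,0]]}' |sed -n '2p;4p'
python3 - <<'E'
from h import *
where('lathe');print(r.read_state()['moment'])
for c in("side","top"):
    d=r.snapshot(c);im=d["color"].astype(int);red=(im[...,0]>130)&(im[...,1]<70)&(im[...,2]<70)
    P=cloud(d,red);k=(abs(P[:,1]-264)<25)&(abs(P[:,0]-522)<40);print(c,k.sum(),P[k].mean(0).round(1),np.percentile(P[k,2],[50,90]).round(1) if k.any() else "")
E
```

```text
tcp_pos: [541.6, 212.3, 45.2]
force: [-5.2, -0.8, 0.0]
tcp_pos: [545.7, 212.3, 45.2]
force: [-5.1, 0.5, 0.5]
lathe tcp x,y,z 0.2 1.1 45.2 yaw err -0.0 F [-5.1  0.5  0.5] w 15.6 t 19.8333
[ 0.06494953  0.86744392 -0.00154146]
side 2 [513.7 254.3  29. ] [29. 32.]
top 0 [nan nan nan] <stdin>:5: RuntimeWarning: Mean of empty slice.
  ret = um.true_divide(
```

```bash

python3 -m creep '{"dp":[[0.0005,0,0],[0.0005,0,0],[0.0005,0,0],[0.0005,0,0],[0,0,0]],"rotation":[[0,0,0],[0,0,0],[0,0,0],[0,0,0],[0,0,0]]}' | sed -n '2p;4p'
python3 -m creep '{"dp":[[0.0005,0,0],[0.0005,0,0],[0,0,0]],"rotation":[[0,0,0],[0,0,0],[0,0,0]]}' |sed -n '2p;4p'
python3 -m creep '{"dp":[[0.0005,0,0],[0.0005,0,0],[0,0,0]],"rotation":[[0,0,0],[0,0,0],[0,0,0]]}' |sed -n '2p;4p'
python3 -c "
from h import *
where('lathe')"
```

```text
tcp_pos: [547.8, 212.2, 45.2]
force: [-5.4, 0.4, -1.1]
tcp_pos: [548.8, 212.2, 45.1]
force: [-5.1, -0.1, -0.6]
tcp_pos: [549.8, 212.2, 45.1]
force: [-5.1, -0.4, -1.2]
lathe tcp x,y,z 4.3 1.1 45.1 yaw err -0.0 F [-5.1 -0.4 -1.2] w 15.8 t 20.85
```

```bash

python3 -m creep '{"dp":[[0.0005,0,0],[0.0005,0,0],[0,0,0]],"rotation":[[0,0,0],[0,0,0],[0,0,0]]}' |sed -n '2p;4p'
python3 -m creep '{"dp":[[0.0005,0,0],[0.0005,0,0],[0,0,0]],"rotation":[[0,0,0],[0,0,0],[0,0,0]]}' |sed -n '2p;4p'
python3 -c "
from h import *
s=r.read_state();print(s['force'],s['tcp_pos'])"
```

```text
tcp_pos: [550.5, 212.2, 45.1]
force: [-6.3, -0.5, -0.2]
tcp_pos: [550.6, 212.2, 45.2]
force: [-10.5, -0.5, 3.4]
[-10.54229482  -0.52858477   3.43115062] [550.57530112 212.1752004   45.19753401]
```

The force rises sharply at 550.6, so the plate is at the stop. I'll back off gently to check the catch holds.

```bash

python3 -m creep '{"dp":[[-0.001,0,0],[-0.001,0,0],[0,0,0],[0,0,0]],"rotation":[[0,0,0],[0,0,0],[0,0,0],[0,0,0]]}' |sed -n '2p;4p'
python3 -m creep '{"dp":[[-0.001,0,0],[-0.001,0,0],[0,0,0],[0,0,0]],"rotation":[[0,0,0],[0,0,0],[0,0,0],[0,0,0]]}' |sed -n '2p;4p'
python3 -m creep '{"dp":[[-0.0005,0,0],[-0.0005,0,0],[0,0,0],[0,0,0]],"rotation":[[0,0,0],[0,0,0],[0,0,0],[0,0,0]]}' |sed -n '2p;4p'
```

```text
tcp_pos: [549.9, 212.2, 45.1]
force: [-5.7, 0.1, -1.7]
tcp_pos: [548.6, 212.2, 45.3]
force: [-1.3, -0.1, -3.9]
tcp_pos: [548.3, 212.2, 45.6]
force: [4.9, 0.4, -4.4]
```

The catch holds, with +4.9 N against withdrawal. Now I'll relax the pull, release and lift.

```bash

python3 -m creep '{"dp":[[0.0012,0,0.0002],[0,0,0],[0,0,0]],"rotation":[[0,0,0],[0,0,0],[0,0,0]]}' |sed -n '2p;4p'
python3 -m creep '{"dp":[[0,0,0],[0,0,0],[0,0,0],[0,0,0],[0,0,0],[0,0,0],[0,0,0],[0,0,0]],"rotation":[[0,0,0],[0,0,0],[0,0,0],[0,0,0],[0,0,0],[0,0,0],[0,0,0],[0,0,0]]}' 45 | sed -n '4,6p'
python3 -m creep '{"dp":[[0,0,-0.01],[0,0,-0.03],[0,0,-0.04],[0,0,-0.04],[0,0.03,-0.02],[0,0.04,0],[0,0.04,0],[0,0.04,0],[0,0.04,0],[0,0.04,0],[0,0.02,0],[0,0,0]],"rotation":[[0,0,0],[0,0,0],[0,0,0],[0,0,0],[0,0,0],[0,0,0],[0,0,0],[0,0,0],[0,0,0],[0,0,0],[0,0,0],[0,0,0]]}'
python3 - <<'E'
from h import *
d0=r.snapshot("side");b=cv2.resize(d0["color"][110:190,250:400],(750,400),interpolation=cv2.INTER_CUBIC)
d=r.snapshot("top");a=cv2.resize(d["color"][120:240,190:270],(267,400),interpolation=cv2.INTER_CUBIC)
cv2.imwrite("pics/end.png",cv2.resize(np.hstack([a,b]),(800,315))[:,:,::-1])
im=d["color"].astype(int);red=(im[...,0]>150)&(im[...,1]<60)&(im[...,2]<60)
P=cloud(d,red)
for n,p in(("lathe tab",(521,264)),("park tab",(535,-154))):
    k=np.hypot(*(P[:,:2]-p).T)<20;print(n,k.sum(),P[k].mean(0).round(1),np.percentile(P[k,2],[50,90]).round(1))
E
```

```text
tcp_pos: [548.5, 212.2, 45.3]
force: [0.9, -0.6, -2.6]
force: [0.7, -0.2, -0.6]
grip_width: 39.1
grasp_force: 0.0
clock: 24.27
tcp_pos: [545.4, -41.6, 185.9]
tool_rot: [3.14, -0.026, 0.001]
force: [-0.9, -0.2, -0.6]
grip_width: 39.5
grasp_force: 0.0
lathe tab 37 [519.  264.   34.5] [35.3 37.6]
park tab 37 [ 534.1 -153.3   34.2] [33.9 37.1]
```

View pics/end.png

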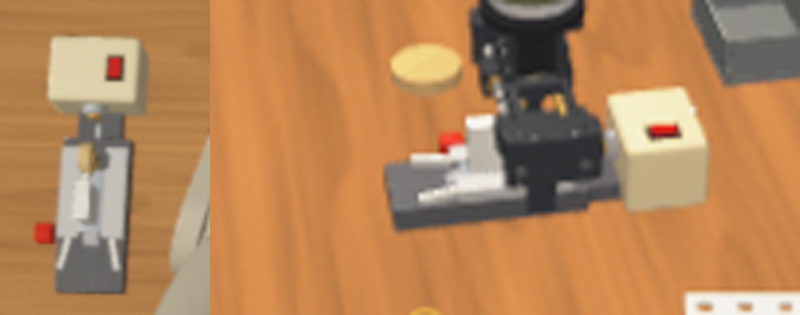

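The plate sits in the lathe channel, with its post at about (80,200) in the top crop. Both tabs are up at 34 mm height and the gripper is clear, so I'm handing in.

```bash
python3 -c "
from bench import r
print(r.hand_in())"
```

```text
the job is handed in; nothing more can be done
None
```

The wheel plate is seated in the lathe with its catch up behind it (a gentle pull back met resistance), the gripper has let go and is clear, and the job is handed in; no verdict was returned.

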